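# Third hand for pinning a drawer front

## Task

The front has come off this little desk drawer: pick up the loose front, fit its stepped back between the drawer's sides with the knob outwards, and push it home so that the drawer slides up square against the stop of the assembly board, without ramming it. Keep pressing the front onto the drawer, and the drawer against the stop, with a steady push of about 12 N, so that I can drive the pins in from both sides: hold that for a good three seconds and finish while still holding and pressing, touching only the front, and leave the other things on the desk where they are.

Things in the scene. Friction and masses are not known exactly. Their poses are not given: they have to be found in the camera images.
- drawer_front: Loose drawer front, pale wood, 0.10 kg, standing on its lower edge left or right of the board. Plate 124 wide (y) x 62 high (z) x 8 thick (x -8 to 0), knob on its outer (-x) face; on the inner (+x) face a step 92 wide, 54 high, 10 deep (x 0 to 10), upright corners rounded 5. Origin: middle of the lower edge, in the plane of the plate's inner face (the shoulders).
- front_top (a point): Middle of the upper edge of the front's plate: 4 mm to -x of and 62 mm above the front's origin. From above the front can be pinched across its thickness: 18 mm over plate and step, 8 mm in the uppermost 8 mm.
- front_knob (a point): Tip of the brass knob on the front's outer face: 26 mm to -x of and 26 mm above the front's origin; the knob is 17 mm wide, so it ends 27 mm below the upper edge.
- drawer: The drawer without its front: pale wood, 130 long (x) x 112 wide (y) x 56 high, open above and at its -x end, standing loose on the board, a little askew, 10 to 35 mm short of the stop. Sides 8 thick, 96 mm between them (2 mm play each side of the front's step). Origin: centre of its underside. 0.18 to 0.35 kg, not known beforehand: it resists sliding with about 1 to 6 N, then meets the stop.
- drawer_mouth (a point): Middle of the lower edge of the drawer's open end, 65 mm to -x of the drawer's origin, same axes. The front is home when its shoulders touch the ends of both sides and the lower edges are level: its origin then lies here. The 5 mm bottom panel ends 16 mm inside, clear of the step.
- board: Brown wooden assembly board on rubber feet, 220 (x) x 170 (y) mm, upper face 12 mm above the desk; it cannot shift. Origin: centre of its underside. The stop stands along its far (+x) end; the drawer is to be pushed along the board's +x.
- stop: The stop: wooden batten, cork-faced, 20 thick x 160 long (y) x 50 high, screwed to the board. Origin: middle of the foot of its face towards -x (board x = +90, y = 0, z = 12 mm); axes as the board's. Firm: once the drawer touches it, the push rises by several newtons with every millimetre.
- hammer: Small hammer lying crosswise at the back right, 200 mm long; leave alone.
- pin_tin: Shut mint tin with the pins, 59 x 94 x 21 mm, near left; leave alone.
- mug: Mug, 82 mm wide and 97 high, standing on the other side of the board from the loose front; leave alone.
- tape: Roll of tape lying flat, 56 mm wide, 19 high, back left; leave alone.
- glue: Glue stick standing, 22 mm thick, 90 high, at the back left; leave alone.
- pencil: Pencil, 160 x 8 x 8 mm, lying along the near edge of the desk; leave alone.

How it is judged:
By the outcome, as a careful person would: the job done as asked, in the order asked, and still so for the second after the job is handed in, while the arm keeps its last pose, push and grip.
It also fails if it takes over 58 s, if anything falls off the work surface, if the arm or the gripper's body presses on something with over 40 N, if the wrist force passes 120 N, or if a joint passes its speed limit or range.

## Robot

A 7-joint arm with a two-finger parallel gripper is mounted at the origin on a cart in front of the work surface, level with it; the furniture and walls round the work are solid. World frame = base frame: x ahead of the robot, y to its left, z up, the work surface at z = 0. Lengths are in m, angles in degrees, forces in N, time in s.
With the tool pointing down it reaches from about 0.4 to 0.85 m from the base axis. Payload 4.4 kg.
Tool frame: the origin (TCP) lies at the very end of the fingers, on their centre line; the grasp point (between the pads) lies tcp_to_grasp behind it (tcp_to_grasp is the distance from the TCP to the grasp point, in m); z points along the fingers, y is the line along which they close (so a half turn about z gives the same grasp; the last joint's range is limited). The gripper opens to 94 mm and grips with 3 to 60 N. Pads are 16 mm wide; open, the fingers measure 119 mm over their backs; the gripper's body (75 mm by 177 mm) begins 78 mm behind the grasp point.
Start: joints at [67.735, 36.005, 2.206, 86.941, -1.547, 57.084, -1.146], TCP at [0.206, -0.616, 0.205] pointing down, gripper open.
Joint ranges: [-175.42, 175.42], [-21.48, 121.26], [-71.46, 75.88], [10.55, 141.38], [-63.04, 243.04], [13.31, 113.54], [-168.57, 168.57]. Speed limits (degrees/s): [147.25, 147.25, 180, 180, 180, 180, 180].

## Interface

Orientations are given as [roll, pitch, yaw] about the fixed x, y, z axes, in that order (R = Rz(yaw) Ry(pitch) Rx(roll)).
In Python, from cell import * gives the robot as it stands.
- The arm moves only by the shell command python3 -m handwheel 'ROWS' [FORCE]. ROWS is JSON, a list of rows, each a list of 3 entries, a list of its own where there are three numbers: the shift along the tool's x, y, z in m, then the turn about the tool's z in rad, then the opening, from 0 (shut) to 1 (fully open). A call has 1 to 20 rows; each row is the pose to reach, as a shift and turn from the pose commanded when the call began, along the tool's axes at that moment; what a row does not reach only later rows make up. A row lasts 1/12 s, in which the tool goes at most 41.7 mm and 7.16 degrees, less where a joint would pass 70% of its speed; a pose out of reach is approached as far as the arm can. A call with a gripper value outside its range is refused whole. The fingers move at their own pace and stop on an object; FORCE is the grip in N (left out, the last holds). Time passes only in rows, so rows that repeat a pose let the fingers close. It gives the time, the measured TCP pose, the force, the opening and the grip force at its end, in the units of the state.
- observe(): the state, without advancing time (a new reading comes with each control period).
- grab_frame(name): name is "scene" or "top" or "wrist"; returns (picture, depth): 384x512x3 uint8, red, green, blue; 384x512 float32, m along the optical axis (not along the pixel's ray), 0 where there is no reading.
- camera_info(name): a dict with "mtx" (3x3 intrinsics, pixels), "extrinsics" (4x4, takes a point from camera to world coordinates). Camera axes: x right, y down, z forward; pixel columns grow to the right and rows downward; lengths in m; the calibration is good to about 2 mm. A picture is of the moment at which its call begins: read the wrist's pose just before it. camera_info takes no time and is no camera call; for the wrist camera it gives the pose at the moment of the call.
- sign_off(): hands the job in; it is judged then, once.
Trained networks look in the newest picture that a camera, given by its name, has taken for a name from the list of things; names that differ only in an ending like _2 or _b are one class to them, and where a whole thing is asked for, a point or a joint stands for the part that bears it (a point fixed in the world has none). Each returns a list of dicts, best first, with "conf" (0 to 1); they miss things now and then, are a little off and sometimes report something else, mostly with a low value. They report only what shows in the picture. A call takes as long as a camera call.
- cut_out(camera, query): "pixels" (384x512 bool, what is visible of it) and "rect" ([left, top, right, bottom] as shares, 0 to 1, of the picture: columns of its width, rows of its height, round what is visible of it).
- spot_point(camera, query): "centre" ([column, row] as shares, 0 to 1, of the picture: columns of its width, rows of its height: a listed point, or the origin of a listed thing).
The state is a dict: "time": time; "joints": joint angles; "qd": joint speeds; "tau": joint torques, N m; "ee_pos": TCP position; "tcp_rot": TCP orientation; "force": force on the tool from outside, world axes, zero at the start; "torque": the same for the moment, N m; "finger_gap": finger opening in m; "finger_force": force on a finger pad.
Only numpy, scipy, OpenCV 4.12 (cv2) and the standard library are available. Lean on these libraries where they do the work, as an engineer would, in place of code of your own. Each camera call takes 0.05 s, during which the arm holds its last target. There are 200 camera calls.

## Working session

There is one attempt and no reset: what is moved stays moved. The work goes in short steps, Python scripts to look and compute and a shell command to move; the robot and the scene stay as the last step left them, time stands still between calls to the robot, and variables do not carry over. Pictures are saved under pics/ and viewed, at most 10 in all, crops included, and the job is handed in when it is done.

```bash
ls; mkdir -p pics; cat > h.py <<'E'
from cell import *
import numpy as np, cv2
def pts(cam,depth,mask=None):
    i=camera_info(cam);K=np.array(i["mtx"]);T=np.array(i["extrinsics"])
    m=depth>0
    if mask is not None: m&=mask
    v,u=np.nonzero(m);z=depth[v,u]
    P=np.c_[(u-K[0,2])/K[0,0]*z,(v-K[1,2])/K[1,1]*z,z]
    return P@T[:3,:3].T+T[:3,3],u,v
def save(n,p): cv2.imwrite("pics/"+n+".png",cv2.cvtColor(p,cv2.COLOR_RGB2BGR))
E
python3 - <<'E'
from h import *
s=observe();print({k:np.round(v,3) for k,v in s.items()}, [k for k in globals() if 'tcp' in k])
try: print(tcp_to_grasp)
except Exception as e: print(e)
ims=[]
for c in("top","scene"):
    p,d=grab_frame(c);ims.append(p)
    for q in("drawer_front","drawer","board","stop","mug"):
        r=cut_out(c,q)
        if r:
            P,_,_=pts(c,d,r[0]["pixels"])
            print(c,q,round(r[0]["conf"],2),len(P),np.round(np.percentile(P,[2,50,98],axis=0),3).tolist() if len(P) else 0)
    for q in("front_top","front_knob","drawer_mouth","drawer_front","stop"):
        r=spot_point(c,q);print(c,q,[(round(x["conf"],2),np.round(np.array(x["centre"])*[512,384],1).tolist()) for x in r[:2]])
save("a",np.vstack(ims)[:, :])
cv2.imwrite("pics/a.png",cv2.resize(cv2.imread("pics/a.png"),(400,600)))
for n,i in zip("ts",ims): save(n,i)
E
```

```text
pics
{'time': np.float64(0.0), 'joints': array([67.735, 36.058,  2.203, 86.993, -1.546, 57.085, -1.147]), 'qd': array([-0.038,  0.007,  0.104,  0.088,  0.095,  0.038,  0.011]), 'tau': array([ 1.0000e-03, -5.4974e+01,  1.1430e+00, -1.8664e+01, -5.2000e-02,
        2.4000e-02,  0.0000e+00]), 'ee_pos': array([ 0.206, -0.616,  0.205]), 'tcp_rot': array([-1.79893e+02,  2.00000e-03,  1.84940e+01]), 'force': array([ 0.615,  0.792, -1.03 ]), 'torque': array([-0.02 ,  0.012, -0.061]), 'finger_force': np.float64(0.0), 'finger_gap': np.float64(0.094)} ['tcp_to_grasp']
0.0188
top drawer_front 0.91 442 [[0.452, -0.363, -0.0], [0.468, -0.303, 0.053], [0.484, -0.245, 0.064]]
top drawer 0.89 1857 [[0.515, -0.08, 0.016], [0.577, -0.019, 0.022], [0.635, 0.04, 0.07]]
top board 0.63 3129 [[0.445, -0.101, 0.001], [0.517, 0.007, 0.012], [0.668, 0.08, 0.064]]
top stop 0.6 640 [[0.631, -0.067, 0.02], [0.648, 0.012, 0.059], [0.67, 0.082, 0.065]]
top mug 0.57 982 [[0.388, 0.166, -0.001], [0.432, 0.215, 0.035], [0.463, 0.265, 0.098]]
top front_top [(0.72, [376.5, 214.2])]
top front_knob [(0.76, [375.9, 229.2])]
top drawer_mouth [(0.92, [273.7, 204.2])]
top drawer_front [(0.59, [367.8, 219.9]), (0.47, [270.6, 206.2])]
top stop [(0.72, [255.5, 157.8])]
scene drawer_front 0.82 559 [[0.451, -0.365, -0.001], [0.465, -0.299, 0.039], [0.485, -0.243, 0.063]]
scene drawer 0.87 2136 [[0.495, -0.08, 0.015], [0.574, -0.023, 0.033], [0.635, 0.05, 0.068]]
scene board 0.83 2753 [[0.438, -0.098, 0.003], [0.509, 0.026, 0.012], [0.658, 0.087, 0.062]]
scene stop 0.55 616 [[0.629, -0.062, 0.013], [0.643, 0.037, 0.057], [0.669, 0.088, 0.063]]
scene mug 0.76 1630 [[0.386, 0.17, 0.001], [0.441, 0.212, 0.06], [0.465, 0.267, 0.097]]
scene front_top [(0.7, [371.9, 159.9])]
scene front_knob [(0.85, [371.8, 172.2])]
scene drawer_mouth [(0.69, [284.3, 200.8])]
scene drawer_front [(0.85, [364.9, 172.0])]
scene stop [(0.8, [245.0, 175.2])]
```

```bash
python3 - <<'E'
from h import *
def rect(name,c,q,lo,hi):
    p,d=grab_frame(c);r=cut_out(c,q)
    if not r: return
    P,_,_=pts(c,d,r[0]["pixels"]);P=P[(P[:,2]>lo)&(P[:,2]<hi)]
    b=cv2.minAreaRect((P[:,:2]*1000).astype(np.float32));print(c,q,len(P),np.round(b[0],1),np.round(b[1],1),round(b[2],1),'z',np.round(np.median(P[:,2]),4))
    if len(P)>5:
        v=cv2.fitLine((P[:,:2]*1000).astype(np.float32),cv2.DIST_HUBER,0,.01,.01).ravel();print('  line',round(float(np.degrees(np.arctan2(v[1],v[0]))),2),np.round(v[2:],1))
for c in("top","scene"):
    rect("",c,"drawer_front",.058,.08);rect("",c,"drawer",.06,.08);rect("",c,"stop",.055,.075);rect("",c,"board",.006,.018)
    i=camera_info(c);print(np.round(i["extrinsics"],3).tolist(),np.round(i["mtx"],1).tolist())
t=cv2.imread("pics/t.png")[90:290,150:470];s=cv2.imread("pics/s.png")[90:290,150:470]
cv2.imwrite("pics/b.png",cv2.resize(np.vstack([t,s]),(480,600)))
cv2.imwrite("pics/b.png",cv2.resize(np.hstack([t,s]),(800,250)))
E
```

```text
top drawer_front 137 [ 473.  -301.3] [ 17.  114.6] 4.4 z 0.0618
  line -85.59 [ 468.2 -301. ]
top drawer 375 [568.6 -18.6] [129.  112.4] 14.9 z 0.0666
  line 76.29 [582.9 -14. ]
top stop 432 [646.7   6.4] [ 36.8 158.9] 13.6 z 0.0608
  line -79.08 [651.5   7.1]
top board 2241 [552.6  -9.8] [217.1 169.1] 9.8 z 0.0115
  line 53.51 [508.7  -3.3]
[[-0.002, -0.98, 0.201, 0.304], [-1.0, 0.002, -0.001, 0.02], [0.001, -0.201, -0.98, 1.125], [0.0, 0.0, 0.0, 1.0]] [[410.3, 0.0, 251.7], [0.0, 410.3, 197.6], [0.0, 0.0, 1.0]]
scene drawer_front 101 [ 467.  -299.9] [ 10.9 118.1] 4.9 z 0.0609
  line -84.96 [ 466.1 -299.1]
scene drawer 392 [567.4 -16.8] [130.2 114. ] 15.8 z 0.0658
  line 87.92 [571.7 -14.6]
scene stop 0 [0. 0.] [0. 0.] 0.0 z nan
scene board 2077 [573.4  -5.1] [262.5 172.7] 10.6 z 0.0112
  line 48.84 [511.1   8.4]
[[-0.535, -0.655, 0.534, -0.018], [-0.845, 0.406, -0.349, 0.374], [0.012, -0.637, -0.771, 0.818], [0.0, 0.0, 0.0, 1.0]] [[389.3, 0.0, 261.8], [0.0, 389.3, 199.5], [0.0, 0.0, 1.0]]
  return _methods._mean(a, axis=axis, dtype=dtype,
  ret = ret.dtype.type(ret / rcount)
```

View pics/b.png

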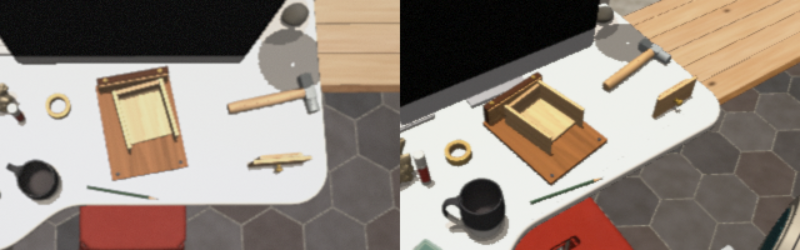

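The loose front stands to the right, with its knob facing the robot (top view, crop px ~(280,160)). The drawer is askew on the board and the mug is on the left. I'll move above the front and refine the measurement with the wrist camera.

```bash
python3 -m handwheel '[[[0.03,-0.02,0],-0.12,1],[[0.07,-0.043,0],-0.24,1],[[0.104,-0.065,0],-0.36,1],[[0.139,-0.087,0],-0.48,1],[[0.173,-0.109,0],-0.6,1],[[0.208,-0.13,0],-0.72,1],[[0.243,-0.152,0],-0.84,1],[[0.277,-0.174,0],-0.96,1],[[0.312,-0.195,0],-1.08,1],[[0.33,-0.207,0],-1.2,1],[[0.34,-0.213,0],-1.28,1],[[0.347,-0.217,0],-1.33,1],[[0.347,-0.217,0],-1.33,1],[[0.347,-0.217,0],-1.33,1],[[0.347,-0.217,0],-1.33,1],[[0.347,-0.217,0],-1.33,1]]' 30
cat > m.py <<'E'
from h import *
s=observe();print(np.round(s["ee_pos"],4),np.round(s["tcp_rot"],2),np.round(s["joints"],1),s["time"])
p,d=grab_frame("wrist");save("w1",p)
r=cut_out("wrist","drawer_front")
for x in r[:2]:
    P,u,v=pts("wrist",d,x["pixels"]);print(x["conf"],x["rect"],len(P))
    for lo,hi in((.057,.075),(.045,.0565),(.02,.036)):
        Q=P[(P[:,2]>lo)&(P[:,2]<hi)]
        if len(Q)>10:
            b=cv2.minAreaRect((Q[:,:2]*1000).astype(np.float32));f=cv2.fitLine((Q[:,:2]*1000).astype(np.float32),cv2.DIST_HUBER,0,.01,.01).ravel()
            print(lo,len(Q),np.round(b[0],1),np.round(b[1],1),round(b[2],1),'z',round(float(np.median(Q[:,2])),4),'line',round(float(np.degrees(np.arctan2(f[1],f[0]))),2),np.round(f[2:],1))
for q in("front_top","front_knob"):print(q,[(round(x["conf"],2),np.round(np.array(x["centre"])*[512,384],1)) for x in spot_point("wrist",q)[:2]])
i=camera_info("wrist");print(np.round(i["extrinsics"],4).tolist(),np.round(i["mtx"],1).tolist())
E
python3 m.py
```

```text
time: 3.23
ee_pos: [0.4657, -0.3016, 0.2055]
tcp_rot: [-180.0, 0.0, 94.5]
force: [-0.5, 0.1, -0.3]
finger_gap: 0.0939
finger_force: 0.0
[ 0.4657 -0.3016  0.2055] [-1.7997e+02  3.0000e-02  9.4540e+01] [ 43.1  29.1 -19.6 102.   12.2  51.   22.6] 3.2333
0.92 [0.4805, 0.325, 0.5379, 0.6227] 1724
0.057 846 [ 469.4 -306.3] [  7.7 123.4] 4.6 z 0.0625 line -85.86 [ 469.  -303.1]
0.045 707 [ 478.5 -305.9] [ 9.7 92.1] 3.9 z 0.0547 line -85.89 [ 478.2 -304.2]
0.02 153 [ 463.7 -280.4] [71.8 19.6] 76.9 z 0.0315 line 71.02 [ 456.2 -303.8]
front_top [(0.59, array([263.6, 185.6]))]
front_knob [(0.63, array([246.9, 178.1]))]
[[0.9967, 0.0787, 0.0185, 0.4602], [0.0809, -0.9699, -0.2296, -0.2346], [-0.0002, 0.2303, -0.9731, 0.3854], [0.0, 0.0, 0.0, 1.0]] [[305.6, 0.0, 260.1], [0.0, 305.6, 190.2], [0.0, 0.0, 1.0]]
```

```bash
python3 -m handwheel '[[[-0.005,0.0084,0.02],0.006,0.7],[[-0.005,0.0084,0.05],0.006,0.6],[[-0.005,0.0084,0.085],0.006,0.6],[[-0.005,0.0084,0.115],0.006,0.6],[[-0.005,0.0084,0.14],0.006,0.6],[[-0.005,0.0084,0.155],0.006,0.6],[[-0.005,0.0084,0.163],0.006,0.6],[[-0.005,0.0084,0.1655],0.006,0.6],[[-0.005,0.0084,0.1655],0.006,0.6],[[-0.005,0.0084,0.1655],0.006,0.4],[[-0.005,0.0084,0.1655],0.006,0.25],[[-0.005,0.0084,0.1655],0.006,0.1],[[-0.005,0.0084,0.1655],0.006,0],[[-0.005,0.0084,0.1655],0.006,0],[[-0.005,0.0084,0.1655],0.006,0],[[-0.005,0.0084,0.1655],0.006,0],[[-0.005,0.0084,0.1655],0.006,0],[[-0.005,0.0084,0.1655],0.006,0]]' 30
```

```text
time: 4.93
ee_pos: [0.4753, -0.305, 0.0402]
tcp_rot: [180.0, 0.0, 94.4]
force: [-0.6, -0.2, 2.7]
finger_gap: 0.0177
finger_force: 29.9
```

```bash
python3 -m handwheel '[[[0,0,-0.005],0,0],[[0,0,-0.015],0,0],[[0,0,-0.035],0,0],[[0.005,0,-0.055],0,0],[[0.02,0,-0.075],-0.02,0],[[0.045,0,-0.09],-0.05,0],[[0.075,0,-0.1],-0.08,0],[[0.105,-0.002,-0.1],-0.11,0],[[0.135,-0.003,-0.1],-0.14,0],[[0.165,-0.005,-0.1],-0.17,0],[[0.195,-0.006,-0.1],-0.185,0],[[0.22,-0.008,-0.1],-0.185,0],[[0.24,-0.008,-0.1],-0.185,0],[[0.25,-0.008,-0.1],-0.185,0],[[0.2554,-0.008,-0.1],-0.185,0],[[0.2554,-0.008,-0.1],-0.185,0],[[0.2554,-0.008,-0.1],-0.185,0],[[0.2554,-0.008,-0.1],-0.185,0]]'
cat > w.py <<'E'
from h import *
import sys
s=observe();print(np.round(s["ee_pos"],4),np.round(s["tcp_rot"],2),np.round(s["force"],1),s["time"],round(s["finger_gap"],4))
p,d=grab_frame("wrist");save(sys.argv[1],p)
def show(n,Q):
    if len(Q)<10: return
    X=(Q[:,:2]*1000).astype(np.float32)
    b=cv2.minAreaRect(X);f=cv2.fitLine(X,cv2.DIST_HUBER,0,.01,.01).ravel()
    print(n,len(Q),'c',np.round(b[0],1),np.round(b[1],1),round(b[2],1),'z',np.round(np.percentile(Q[:,2],[5,50,95])*1000,1),'line',round(float(np.degrees(np.arctan2(f[1],f[0]))),2),np.round(f[2:],1))
bands={"drawer_front":((s["ee_pos"][2]+.0175,.3),(s["ee_pos"][2]+.008,s["ee_pos"][2]+.0165)),"drawer":((.06,.08),),"stop":((.055,.07),),"board":((.006,.018),)}
np.savez("w.npz",d=d)
for q,bb in bands.items():
    for x in cut_out("wrist",q)[:1]:
        P,u,v=pts("wrist",d,x["pixels"]);print(q,round(x["conf"],2))
        for lo,hi in bb: show(" ",P[(P[:,2]>lo)&(P[:,2]<hi)])
        np.save(q+".npy",P)
E
python3 w.py w2
```

```text
time: 6.43
ee_pos: [0.448, -0.0523, 0.14]
tcp_rot: [-180.0, 0.0, 104.8]
force: [0.5, -0.8, -0.6]
finger_gap: 0.0179
finger_force: 29.9
[ 0.448  -0.0523  0.14  ] [-1.7999e+02  4.0000e-02  1.0483e+02] [ 0.5 -0.8 -0.6] 6.4333 0.0179
drawer_front 0.69
  2547 c [447.8 -53. ] [ 17.9 123.6] 15.2 z [161.2 162.4 163.5] line -75.01 [440.3 -43. ]
  2029 c [442.8 -34.7] [18.6 85.7] 14.4 z [153.2 154.4 155.4] line -74.62 [448.2 -39.2]
drawer 0.91
  3832 c [569.1 -18.3] [130.7 112.2] 15.1 z [61.3 67.9 69.5] line -41.26 [597.8  -8.5]
stop 0.61
  3133 c [646.2   1.2] [ 32.8 149.2] 15.8 z [56.2 61.6 63.5] line -75.92 [649.3  -1.7]
board 0.56
  15259 c [569.5  11. ] [251.4 173.8] 20.0 z [11.4 12.6 13.9] line 31.52 [532.8  35.4]
```

View pics/w2.png

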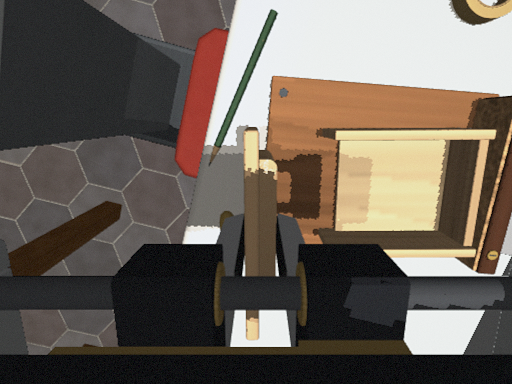

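The wrist view shows the front held square and upright, with its step (px ~265,165) towards the drawer (px 335–490, 130–255). Next I'll work out the offsets precisely.

```bash
cat > fit.py <<'E'
from h import *
s=observe();e=np.array(s["ee_pos"]);yaw=np.radians(s["tcp_rot"][2]);R=np.array([[np.cos(yaw),np.sin(yaw)],[np.sin(yaw),-np.cos(yaw)]])  # cols: tool x,y
d=np.load("w.npz")["d"];P,u,v=pts("wrist",d)
t=(P[:,:2]-e[:2])@R*1000; z=P[:,2]-e[2]
pl=(np.abs(t[:,1])<25)&(z>.018)&(z<.026)&(np.abs(t[:,0])<75)
Q=t[pl];
for lo,hi in((-75,-55),(-55,-12),(12,35),(35,50),(50,75)):
    q=Q[(Q[:,0]>lo)&(Q[:,0]<hi)]
    if len(q)>5:print("plate top x",lo,hi,len(q),'y',np.round(np.percentile(q[:,1],[2,50,98]),1),'xext',np.round(np.percentile(q[:,0],[0,1,99,100]),1))
Q=t[(np.abs(t[:,1])<25)&(z>.010)&(z<.0165)&(np.abs(t[:,0])>14)&(np.abs(t[:,0])<65)]
print("step",len(Q),np.round(np.percentile(Q,[1,50,99],axis=0),1).tolist())
# board: height ~12mm points
D=np.load("stop.npy");D=D[(D[:,2]>.057)&(D[:,2]<.066)]
for a in np.radians([9,10,10.5,11,12]):
    n=D[:,:2]@[np.cos(a),np.sin(a)]*1000;l=D[:,:2]@[-np.sin(a),np.cos(a)]*1000
    out=[]
    for c in np.arange(-150,60,20):
        k=(l>c)&(l<c+20)
        if k.sum()>30: out.append(np.round(np.percentile(n[k],[3,97]),1).tolist())
    print("stop",round(np.degrees(a),1),out)
W=np.load("drawer.npy");W=W[(W[:,2]>.063)&(W[:,2]<.073)]
c=np.array([569.1,-18.3])
for a in np.radians([14.5,15.1,15.7]):
    l=((W[:,:2]*1000)-c)@np.array([[np.cos(a),-np.sin(a)],[np.sin(a),np.cos(a)]])
    out=[]
    for lo,hi in((-60,-30),(-30,0),(0,30),(30,50)):
        for sg in(1,-1):
            k=(l[:,0]>lo)&(l[:,0]<hi)&(sg*l[:,1]>40)
            out.append(np.round(np.percentile(l[k,1],[2,98]),1).tolist() if k.sum()>5 else None)
    print("drawer",round(np.degrees(a),1),out,"xext",np.round(np.percentile(l[:,0],[.2,1,99,99.8]),1))
E
python3 fit.py
```

```text
plate top x -75 -55 144 y [-8.9 -5.3 -1.1] xext [-62.7 -62.4 -55.  -55. ]
plate top x -55 -12 466 y [-9.  -5.  -1.1] xext [-55.  -54.7 -12.4 -12.1]
plate top x 12 35 586 y [-9.  -5.3 -1.6] xext [12.1 12.5 34.7 35. ]
plate top x 35 50 433 y [-8.9 -5.2 -1.6] xext [35.  35.2 49.9 50. ]
plate top x 50 75 324 y [-8.8 -5.1 -1.6] xext [50.2 50.2 60.9 60.9]
step 1244 [[-23.9, -1.1], [26.1, 3.6], [44.9, 8.5]]
stop 9.0 [[637.0, 655.6], [636.6, 655.3], [636.1, 651.6], [635.5, 646.6], [634.6, 640.9], [634.0, 637.5]]
stop 10.0 [[634.5, 653.0], [634.2, 651.9], [634.1, 646.8], [633.9, 641.6], [633.0, 638.1]]
stop 10.5 [[633.2, 652.0], [633.2, 649.5], [633.2, 645.0], [632.9, 639.8], [632.5, 636.9]]
stop 11.0 [[632.0, 650.6], [632.1, 646.9], [632.3, 642.5], [632.1, 637.8], [632.0, 635.0]]
stop 12.0 [[629.7, 646.6], [630.2, 642.2], [630.6, 637.7], [630.7, 635.3]]
drawer 14.5 [[47.6, 55.6], None, [48.6, 55.9], [-55.5, -47.5], [48.8, 56.1], [-55.4, -47.4], [49.0, 56.2], [-55.1, -47.2]] xext [-65.5 -64.4  63.6  64.4]
drawer 15.1 [[48.1, 56.1], None, [48.8, 56.0], [-55.4, -47.5], [48.6, 55.9], [-55.5, -47.5], [48.5, 55.8], [-55.5, -47.6]] xext [-65.  -63.9  63.6  64.3]
drawer 15.7 [[48.5, 56.6], None, [48.9, 56.3], [-55.3, -47.4], [48.4, 55.8], [-55.8, -47.6], [48.1, 55.5], [-55.9, -48.0]] xext [-64.4 -63.3  63.6  64.5]
```

```bash
python3 -m handwheel '[[[0.0027,0.015,0.005],-0.004,0],[[0.0027,0.03,0.02],-0.004,0],[[0.0027,0.038,0.04],-0.004,0],[[0.0027,0.0398,0.06],-0.004,0],[[0.0027,0.0398,0.074],-0.004,0],[[0.0027,0.0398,0.083],-0.004,0],[[0.0027,0.0398,0.086],-0.004,0],[[0.0027,0.0398,0.087],-0.004,0],[[0.0027,0.0398,0.087],-0.004,0],[[0.0027,0.0398,0.087],-0.004,0],[[0.0027,0.0398,0.087],-0.004,0]]'
python3 w.py w3; python3 fit.py
```

```text
time: 7.6
ee_pos: [0.4862, -0.0381, 0.0538]
tcp_rot: [179.9, 0.0, 105.2]
force: [0.1, -0.2, -1.0]
finger_gap: 0.0177
finger_force: 29.9
[ 0.4862 -0.0381  0.0538] [1.7992e+02 3.0000e-02 1.0517e+02] [ 0.1 -0.2 -1. ] 7.6 0.0177
drawer_front 0.88
  2375 c [481.2 -39.5] [  7.9 122.1] 15.2 z [75.1 76.2 77.2] line -74.77 [478.1 -28. ]
  2003 c [483.9 -19.4] [13.8 86.1] 19.2 z [67.  68.1 69.2] line -74.62 [486.2 -25.1]
drawer 0.92
  6112 c [569.1 -18.6] [130.7 112.3] 15.2 z [61.4 67.9 69.2] line -28.1 [574.5   9.1]
stop 0.65
  7093 c [569.1 -18.6] [130.6 112.5] 15.3 z [57.2 67.5 69. ] line -24.78 [580.3   9.5]
board 0.7
  22605 c [543.3   8.4] [205.2 129.6] 10.5 z [11.  12.2 13.3] line 20.52 [533.5  45.3]
plate top x -75 -55 143 y [-8.9 -4.7 -1.1] xext [-62.3 -62.2 -55.1 -55. ]
plate top x -55 -12 451 y [-9.  -5.2 -1.1] xext [-54.9 -54.7 -12.3 -12. ]
plate top x 12 35 592 y [-9.  -5.3 -1.6] xext [12.  12.3 34.6 35. ]
plate top x 35 50 431 y [-8.9 -5.2 -1.6] xext [35.  35.1 49.9 49.9]
plate top x 50 75 327 y [-8.7 -5.1 -1.6] xext [50.3 50.3 60.9 60.9]
step 1420 [[-23.9, -1.1], [28.1, 4.2], [5
[... 197 characters left out ...]
.4, 609.9]]
stop 10.5 [[613.7, 621.4], [612.1, 620.5], [610.4, 616.9], [487.0, 611.6], [507.5, 602.4]]
stop 11.0 [[612.2, 620.2], [610.7, 618.8], [609.0, 614.6], [486.4, 609.9], [565.4, 604.4]]
stop 12.0 [[609.0, 617.3], [608.1, 614.7], [606.3, 610.1], [484.9, 606.9]]
drawer 14.5 [[47.2, 55.3], None, [47.6, 55.6], None, [47.9, 55.9], [-55.5, -47.4], [48.2, 56.2], [-55.1, -47.2]] xext [-65.6 -64.4  61.5  63.1]
drawer 15.1 [[47.7, 55.7], None, [47.8, 55.7], None, [47.8, 55.8], [-55.7, -47.6], [47.8, 55.8], [-55.5, -47.7]] xext [-65.1 -63.9  61.1  62.7]
drawer 15.7 [[48.1, 56.2], None, [47.9, 55.9], None, [47.6, 55.6], [-55.9, -47.8], [47.4, 55.4], [-55.8, -48.1]] xext [-64.6 -63.3  60.8  62.5]
```

View pics/w3.png

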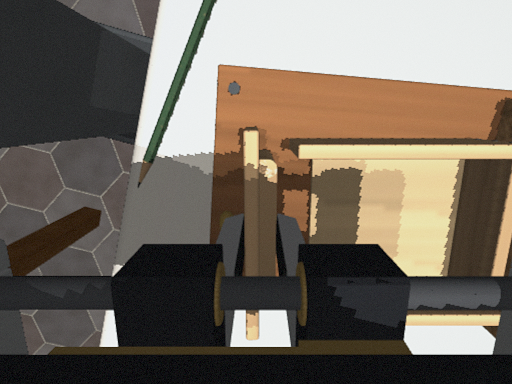

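```bash
python3 -m handwheel '[[[-0.001,0,0.0005],0,0],[[-0.0021,0,0.001],0,0],[[-0.0021,0.002,0.0013],0,0],[[-0.0021,0.004,0.0013],0,0],[[-0.0021,0.006,0.0013],0,0],[[-0.0021,0.008,0.0013],0,0],[[-0.0021,0.0095,0.0013],0,0],[[-0.0021,0.011,0.0013],0,0],[[-0.0021,0.0125,0.0013],0,0],[[-0.0021,0.014,0.0013],0,0],[[-0.0021,0.0155,0.0013],0,0],[[-0.0021,0.017,0.0013],0,0],[[-0.0021,0.018,0.0013],0,0],[[-0.0021,0.018,0.0013],0,0],[[-0.0021,0.018,0.0013],0,0]]'
python3 w.py w4; python3 fit.py | grep -v stop
```

```text
time: 9.1
ee_pos: [0.4919, -0.0383, 0.052]
tcp_rot: [-178.7, 0.0, 105.1]
force: [-17.8, -2.2, 30.1]
finger_gap: 0.0185
finger_force: 31.7
[ 0.4919 -0.0383  0.052 ] [-1.7872e+02  4.0000e-02  1.0509e+02] [-17.8  -2.2  30.1] 9.1 0.0185
drawer_front 0.89
  2551 c [488.2 -40.2] [  8.2 123.5] 15.1 z [74.3 75.5 76.6] line -75.07 [485.4 -28.7]
  1932 c [487.2 -20.5] [18.7 85.2] 15.2 z [65.3 66.6 67.7] line -74.45 [492.8 -25.2]
drawer 0.72
  6774 c [569.6 -18.7] [130.7 112.6] 15.2 z [61.6 68.1 69.5] line -29.21 [578.4   8.5]
stop 0.7
  70 c [646.9 -38.8] [ 5.2 66.8] 22.3 z [55.2 56.7 62.6] line -68.03 [650.4 -51.3]
board 0.91
  23201 c [543.5   7. ] [204.1 131.7] 10.4 z [11.6 12.7 13.8] line 20.64 [534.8  45.7]
plate top x -75 -55 139 y [-7.8 -3.6 -0. ] xext [-62.5 -62.2 -55.1 -55.1]
plate top x -55 -12 459 y [-7.7 -3.9 -0. ] xext [-55.  -54.9 -12.1 -12.1]
plate top x 12 35 621 y [-7.5 -3.7 -0. ] xext [12.1 12.3 34.8 35. ]
plate top x 35 50 431 y [-7.3 -3.6 -0. ] xext [35.2 35.3 49.9 50. ]
plate top x 50 75 348 y [-7.9 -3.6 -0. ] xext [50.  50.3 60.9 61. ]
step 1463 [[-53.2, -8.8], [27.9, 5.3], [55.0, 24.2]]
drawer 14.5 [[47.3, 55.2], None, [47.7, 55.5], None, [48.1, 55.9], [-55.7, -47.5], [48.5, 56.2], [-55.1, -47.2]] xext [-65.4 -64.1  63.   64. ]
drawer 15.1 [[47.8, 55.6], None, [47.9, 55.7], None, [48.0, 55.7], [-55.9, -47.7], [48.0, 55.7], [-55.6, -47.7]] xext [-64.9 -64.   62.6  63.6]
drawer 15.7 [[48.3, 56.1], None, [48.0, 55.8], None, [47.8, 55.6], [-56.1, -47.9], [47.6, 55.3], [-55.9, -48.0]] xext [-65.1 -64.   62.4  63.4]
```

View pics/w4.png

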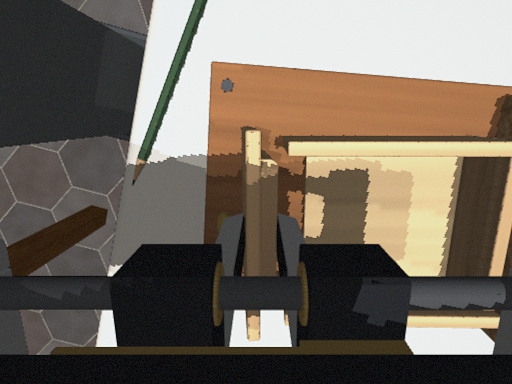

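It was blocked short of the drawer: the front's lower edge is jamming by friction on the board (30 N up). I'll back off, then raise slightly.

```bash
python3 -m handwheel '[[[0,-0.004,0],0,0],[[0,-0.008,0],0,0],[[0,-0.012,0],0,0],[[0,-0.015,0],0,0],[[0,-0.015,-0.001],0,0],[[0,-0.015,-0.002],0,0],[[0,-0.015,-0.003],0,0],[[0,-0.015,-0.003],0,0],[[0,-0.015,-0.003],0,0],[[0,-0.015,-0.003],0,0],[[0,-0.015,-0.003],0,0]]'
python3 w.py w5; python3 fit.py | grep -v stop
```

```text
time: 10.27
ee_pos: [0.4891, -0.0391, 0.0546]
tcp_rot: [-180.0, -0.0, 105.2]
force: [0.0, -0.5, -0.8]
finger_gap: 0.0178
finger_force: 29.5
[ 0.4891 -0.0391  0.0546] [-1.8000e+02 -1.0000e-02  1.0518e+02] [ 0.  -0.5 -0.8] 10.2667 0.0178
drawer_front 0.82
  2561 c [489.5 -40.1] [ 17.3 123.9] 15.4 z [76.5 77.7 78.8] line -75.06 [481.9 -29.3]
  1970 c [483.  -38.1] [ 29.4 116.9] 15.0 z [68.2 69.4 70.4] line -74.72 [489.9 -26.5]
drawer 0.67
  6290 c [569.4 -18.7] [130.6 112.4] 15.2 z [61.4 68.2 69.5] line -22.35 [575.6  13.4]
stop 0.58
  188 c [636.9  -9.2] [ 16.7 129.9] 15.7 z [55.2 57.3 62.3] line -78.13 [653.7 -51.6]
board 0.83
  23212 c [547.2  -5.3] [206.8 157.5] 10.5 z [11.6 12.7 13.9] line 21.47 [534.   44.8]
plate top x -75 -55 138 y [-8.2 -4.6 -1.1] xext [-63.  -62.7 -55.1 -55. ]
plate top x -55 -12 441 y [-8.4 -4.6 -1.1] xext [-54.9 -54.7 -12.3 -12. ]
plate top x 12 35 621 y [-8.  -4.2 -0.5] xext [12.  12.3 34.8 34.9]
plate top x 35 50 461 y [-8.3 -4.6 -0.5] xext [35.1 35.2 49.9 49.9]
plate top x 50 75 345 y [-8.2 -4.5 -0.5] xext [50.2 50.3 60.9 60.9]
step 1415 [[-23.8, -4.2], [28.6, 5.0], [54.8, 24.4]]
drawer 14.5 [[47.4, 55.1], None, [47.8, 55.5], None, [48.2, 55.8], [-55.8, -47.7], [48.5, 56.1], [-55.4, -47.4]] xext [-65.5 -64.4  63.5  64.8]
drawer 15.1 [[48.0, 55.5], None, [48.0, 55.6], None, [48.1, 55.6], [-56.0, -47.9], [48.1, 55.6], [-55.9, -47.9]] xext [-65.  -63.8  63.2  64.3]
drawer 15.7 [[48.4, 56.0], None, [48.1, 55.8], None, [47.9, 55.5], [-56.2, -48.1], [47.7, 55.2], [-56.2, -48.3]] xext [-64.5 -63.3  63.   63.9]
```

```bash
python3 -m handwheel '[[[-0.0005,0.001,0.0006],0,0],[[-0.0005,0.0025,0.0006],0,0],[[-0.0005,0.004,0.0006],0,0],[[-0.0005,0.0055,0.0006],0,0],[[-0.0005,0.007,0.0006],0,0],[[-0.0005,0.008,0.0006],0,0],[[-0.0005,0.008,0.0006],0,0]]'
```

```text
time: 11.1
ee_pos: [0.4973, -0.0374, 0.0541]
tcp_rot: [180.0, 0.0, 105.2]
force: [0.1, 1.0, -0.9]
finger_gap: 0.0177
finger_force: 29.5
```

```bash
python3 -m handwheel '[[[0,0.0015,0],0,0],[[0,0.003,0],0,0],[[0,0.0045,0],0,0],[[0,0.006,0],0,0],[[0,0.007,0],0,0],[[0,0.008,0],0,0],[[0,0.008,0],0,0]]'
python3 w.py w6; python3 fit.py | grep -v stop
```

```text
time: 11.68
ee_pos: [0.5049, -0.0354, 0.0541]
tcp_rot: [180.0, 0.0, 105.2]
force: [0.9, 0.8, -1.3]
finger_gap: 0.0179
finger_force: 29.5
[ 0.5049 -0.0354  0.0541] [179.98   0.   105.19] [ 0.9  0.8 -1.3] 11.6833 0.0179
drawer_front 0.85
  2568 c [494.2 -39.3] [ 20.8 123.8] 14.8 z [76.  77.2 78.2] line -74.98 [497.3 -25.6]
  1997 c [498.  -34.1] [ 30.2 116. ] 15.1 z [67.6 68.8 69.8] line -74.59 [505.3 -22.7]
drawer 0.81
  6763 c [569.2 -19. ] [130.2 112.8] 15.2 z [61.3 68.1 69.4] line -7.39 [563.   21.3]
stop 0.82
  2637 c [643.9  -9. ] [ 24.6 131.1] 14.2 z [55.7 60.3 63.3] line -76.33 [649.4 -14.3]
board 0.73
  23753 c [552.7  -3.4] [219.4 155.6] 10.4 z [11.5 12.6 13.8] line 23.45 [535.3  44.6]
plate top x -75 -55 137 y [-8.3 -4.7 -1.1] xext [-62.9 -62.8 -55.3 -55.1]
plate top x -55 -12 440 y [-8.4 -4.7 -1.1] xext [-54.9 -54.8 -12.2 -12.1]
plate top x 12 35 619 y [-8.1 -4.3 -0.6] xext [12.  12.4 34.8 35. ]
plate top x 35 50 461 y [-8.4 -4.6 -0.6] xext [35.  35.2 49.9 50. ]
plate top x 50 75 345 y [-8.2 -4.2 -0.6] xext [50.2 50.3 60.9 60.9]
step 2162 [[-56.0, -0.6], [31.2, 6.2], [55.3, 24.2]]
drawer 14.5 [[47.5, 55.1], [-57.0, -48.5], [47.9, 55.5], None, [48.2, 55.8], [-55.9, -47.7], [48.6, 56.1], [-55.9, -47.6]] xext [-65.7 -64.2  63.1  64. ]
drawer 15.1 [[48.0, 55.5], [-56.4, -47.9], [48.1, 55.6], None, [48.1, 55.6], [-56.1, -48.0], [48.2, 55.7], [-56.3, -48.0]] xext [-65.2 -64.1  63.2  63.9]
drawer 15.7 [[48.5, 56.0], [-55.8, -47.3], [48.2, 55.8], None, [48.0, 55.5], [-56.5, -48.3], [47.7, 55.3], [-56.8, -48.5]] xext [-64.7 -64.1  63.3  64.1]
```

View pics/w6.png

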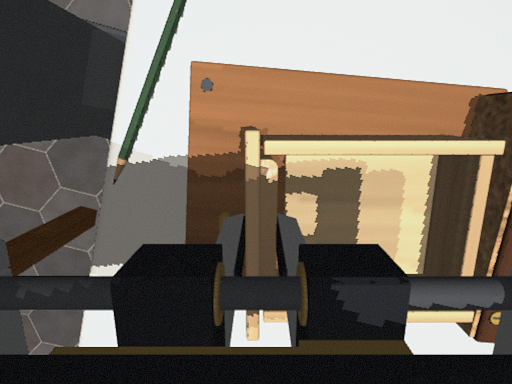

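Step is inside the sides (px ~270,165), about 2.5 mm from the shoulders. Next I'll lower it a little and make contact gently.

```bash
python3 -m handwheel '[[[0,0,0.0008],0,0],[[0,0.0005,0.0008],0,0],[[0,0.001,0.0008],0,0],[[0,0.0015,0.0008],0,0],[[0,0.002,0.0008],0,0],[[0,0.0025,0.0008],0,0],[[0,0.003,0.0008],0,0],[[0,0.0035,0.0008],0,0],[[0,0.0035,0.0008],0,0]]'
```

```text
time: 12.68
ee_pos: [0.5074, -0.0347, 0.0532]
tcp_rot: [-179.9, 0.0, 105.2]
force: [-1.7, -0.3, -0.5]
finger_gap: 0.0179
finger_force: 29.5
```

```bash
python3 -m handwheel '[[[0,0.0005,0],0.002,0],[[0,0.001,0],0.005,0],[[0,0.0015,0],0.008,0],[[0,0.002,0],0.011,0],[[0,0.0025,0],0.014,0],[[0,0.003,0],0.017,0],[[0.0003,0.0035,0],0.02,0],[[0.0003,0.004,0],0.022,0],[[0.0003,0.0045,0],0.025,0],[[0.0003,0.005,0],0.025,0]]'
```

```text
time: 13.52
ee_pos: [0.5129, -0.0329, 0.0533]
tcp_rot: [180.0, -0.0, 103.7]
force: [-0.6, 1.1, -1.4]
finger_gap: 0.0178
finger_force: 29.5
```

```bash
python3 -m handwheel '[[[0,0.0004,0],0.005,0],[[0,0.0008,0],0.01,0],[[0,0.0012,0],0.015,0],[[0,0.0016,0],0.02,0],[[0,0.002,0],0.025,0],[[0,0.0024,0],0.03,0],[[0.0003,0.0028,0],0.035,0],[[0.0003,0.0032,0],0.04,0],[[0.0003,0.0036,0],0.045,0],[[0.0003,0.004,0],0.05,0],[[0.0003,0.004,0],0.05,0]]'
python3 w.py w7; python3 fit.py
```

```text
time: 14.43
ee_pos: [0.5162, -0.0315, 0.0532]
tcp_rot: [-180.0, -0.0, 100.9]
force: [-2.7, 1.0, -1.9]
finger_gap: 0.018
finger_force: 29.5
[ 0.5162 -0.0315  0.0532] [-1.7995e+02 -2.0000e-02  1.0089e+02] [-2.7  1.  -1.9] 14.4333 0.018
drawer_front 0.64
  2522 c [516.5 -32.6] [ 17.3 124.1] 11.2 z [75.2 76.3 77.4] line -78.73 [509.5 -21.2]
  1975 c [512.6 -13.7] [18.2 85.6] 11.0 z [66.9 68.  69. ] line -78.78 [517.8 -18.8]
drawer 0.61
  6708 c [580.3 -18.2] [129.6 112.4] 12.3 z [61.6 68.2 69.5] line -5.58 [572.   24.4]
stop 0.67
  5112 c [651.3   7.4] [ 22.7 158.9] 12.6 z [57.9 62.  63.5] line -75.43 [646.1  18.2]
board 0.77
  25952 c [575.6   2.1] [265.  153.1] 10.5 z [11.6 12.7 13.9] line 24.51 [537.3  42.7]
plate top x -75 -55 149 y [-8.3 -4.7 -0.5] xext [-63.2 -62.6 -55.1 -55. ]
plate top x -55 -12 451 y [-8.4 -4.5 -0.5] xext [-55.  -54.8 -12.3 -12.1]
plate top x 12 35 622 y [-8.6 -4.8 -1.1] xext [12.  12.1 34.7 35. ]
plate top x 35 50 438 y [-8.4 -4.7 -1.1] xext [35.1 35.2 49.8 49.9]
plate top x 50 75 343 y [-8.7 -4.7 -1.1] xext [50.2 50.3 60.8 60.9]
step 2224 [[-55.1, -0.6], [32.4
[... 287 characters left out ...]
49.3], [633.7, 645.6], [633.4, 642.1], [633.3, 638.7], [633.1, 637.0]]
stop 11.0 [[633.6, 650.2], [633.1, 647.2], [632.8, 643.6], [632.7, 640.6], [632.7, 637.3], [632.6, 635.8]]
stop 12.0 [[631.1, 646.6], [630.9, 643.0], [631.0, 640.1], [631.6, 637.2], [631.7, 635.8]]
drawer 14.5 [[47.5, 55.5], [-55.6, -48.0], [46.5, 54.6], None, [45.4, 53.4], None, [44.5, 52.4], [-59.5, -52.3]] xext [-55.4 -53.3  75.   76.3]
drawer 15.1 [[47.9, 55.9], [-55.1, -47.4], [46.6, 54.9], None, [45.1, 53.4], None, [44.0, 52.0], [-60.0, -52.6]] xext [-55.9 -53.8  75.3  76.8]
drawer 15.7 [[48.3, 56.4], [-54.6, -46.9], [46.8, 55.1], None, [44.9, 53.4], None, [43.6, 51.7], [-60.4, -53.0]] xext [-56.5 -54.3  75.8  77.3]
```

View pics/w7.png

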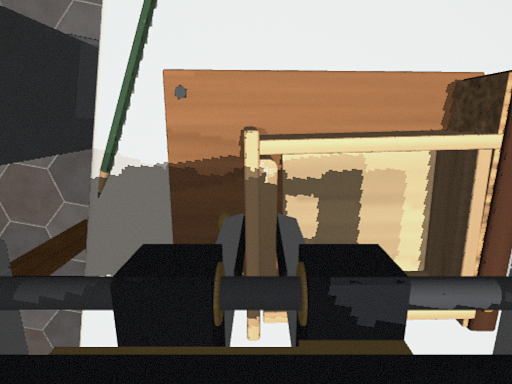

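```bash
python3 -m handwheel '[[[0,0.0004,0.0002],0,0],[[0,0.0008,0.0004],0,0],[[0,0.0012,0.0004],0,0],[[0,0.0016,0.0004],0,0],[[0,0.002,0.0004],0,0],[[0,0.0024,0.0004],0,0],[[0,0.0028,0.0004],0,0],[[0,0.0032,0.0004],0,0],[[0,0.0036,0.0004],0,0],[[0,0.004,0.0004],0,0],[[0,0.004,0.0004],0,0]]'
```

```text
time: 15.6
ee_pos: [0.5176, -0.0311, 0.0525]
tcp_rot: [-179.7, -0.0, 100.9]
force: [-7.4, 0.9, 3.4]
finger_gap: 0.0181
finger_force: 29.7
```

```bash
python3 w.py w8; python3 fit.py|grep -v drawer
python3 - <<'E'
from h import *
D=np.load("drawer.npy");Q=D[(D[:,2]>.063)&(D[:,2]<.073)][:,:2]*1000
for c in ("top","scene"):
    p,d=grab_frame(c);r=cut_out(c,"drawer");P,_,_=pts(c,d,r[0]["pixels"]);P=P[(P[:,2]>.06)&(P[:,2]<.073)]
    b=cv2.minAreaRect((P[:,:2]*1000).astype(np.float32));print(c,b)
E
```

```text
[ 0.5176 -0.0311  0.0525] [-1.7968e+02 -2.0000e-02  1.0090e+02] [-7.4  0.9  3.4] 15.6 0.0181
drawer_front 0.96
  2525 c [513.1 -32.9] [  8.  123.7] 12.0 z [74.3 75.9 77.3] line -77.88 [510.6 -20.5]
  1972 c [516.8 -12.3] [14.7 86.8] 17.2 z [66.3 67.5 68.6] line -77.83 [518.9 -18.3]
drawer 0.87
  6799 c [580.8 -17.9] [130.2 112.4] 12.1 z [61.5 68.2 69.5] line -6.56 [573.5  24.4]
stop 0.58
  5234 c [651.1   7.3] [ 22.  159.4] 12.2 z [58.  62.1 63.4] line -75.36 [646.2  18.6]
board 0.84
  26091 c [574.8   3.1] [264.5 152.1] 11.0 z [11.6 12.7 13.8] line 24.48 [537.5  42.9]
plate top x -75 -55 133 y [-7.1 -3.4  0.1] xext [-62.8 -62.5 -55.1 -55. ]
plate top x -55 -12 453 y [-7.8 -4.   0.1] xext [-55.  -54.8 -12.4 -12. ]
plate top x 12 35 618 y [-9.  -5.2 -1.5] xext [12.  12.3 34.7 35. ]
plate top x 35 50 442 y [-9.4 -5.6 -1.5] xext [35.  35.2 49.9 49.9]
plate top x 50 75 345 y [-9.7 -5.6 -2. ] xext [50.  50.3 60.8 60.9]
step 2117 [[-55.0, -1.6], [31.2, 5.0], [56.1, 24.1]]
stop 9.0 [[639.1, 655.3], [638.1, 654.8], [637.0, 651.9], [635.9, 647.8], [635.5, 643.9], [634.2, 639.7], [633.7, 637.6]]
stop 10.0 [[636.6, 652.7], [635.6, 651.9], [634.8, 648.1], [634.2, 644.2], [633.6, 640.5], [633.2, 637.7], [633.2, 635.5]]
stop 10.5 [[635.0, 651.5], [634.5, 649.7], [633.8, 646.1], [633.5, 642.4], [633.0, 639.0], [632.9, 636.9]]
stop 11.0 [[633.6, 650.2], [633.1, 647.6], [632.7, 644.0], [632.8, 640.9], [632.4, 637.5], [632.5, 636.1]]
stop 12.0 [[631.0, 646.9], [631.0, 643.5], [631.1, 640.4], [631.2, 637.5], [631.5, 635.7]]
top ((571.3698120117188, 32.576744079589844), (125.97747802734375, 27.314971923828125), 1.1971267461776733)
scene ((593.4505004882812, 22.096435546875), (78.42752838134766, 150.32177734375), 63.749427795410156)
```

View pics/w8.png

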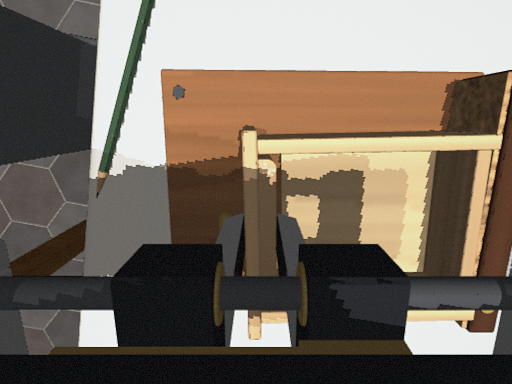

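```bash
python3 -m handwheel '[[[0,0.0003,0],0,0],[[0,0.0006,0],0,0],[[0,0.0009,0],0,0],[[0,0.0012,0],0,0],[[0,0.0015,0],0,0],[[0,0.0018,0],0,0],[[0,0.002,0],0,0],[[0,0.002,0],0,0],[[0,0.002,0],0,0],[[0,0.002,0],0,0]]'; python3 w.py w9; python3 fit.py|grep -v drawer
```

```text
time: 16.88
ee_pos: [0.5176, -0.0311, 0.0524]
tcp_rot: [-179.5, -0.0, 100.9]
force: [-10.5, 1.9, 4.9]
finger_gap: 0.018
finger_force: 29.8
[ 0.5176 -0.0311  0.0524] [-1.7948e+02 -1.0000e-02  1.0088e+02] [-10.5   1.9   4.9] 16.8833 0.018
drawer_front 0.78
  2577 c [507.3 -34.4] [ 20.  124.2] 12.0 z [74.4 75.8 77.2] line -77.98 [510.6 -20.8]
  1993 c [508.2 -15. ] [29.7 86.8] 11.7 z [66.3 67.5 68.5] line -77.58 [518.9 -18.6]
drawer 0.74
  6961 c [581.  -17.8] [131.3 112.3] 12.1 z [61.5 68.1 69.5] line -7.9 [574.6  23.7]
stop 0.77
  5202 c [652.5   7.3] [ 22.4 159.4] 10.3 z [57.8 62.  63.4] line -75.39 [646.2  17.8]
board 0.83
  26054 c [574.5   2.4] [263.4 152.3] 10.5 z [11.5 12.7 13.8] line 24.44 [537.3  42.9]
plate top x -75 -55 138 y [-7.6 -3.4  0.2] xext [-63.3 -63.  -55.2 -55. ]
plate top x -55 -12 440 y [-8.3 -3.9 -0.4] xext [-55.  -54.9 -12.1 -12. ]
plate top x 12 35 623 y [-9.1 -5.2 -1.4] xext [12.  12.3 34.7 35. ]
plate top x 35 50 447 y [-9.6 -5.5 -1.9] xext [35.  35.2 50.  50. ]
plate top x 50 75 335 y [-9.5 -5.9 -1.9] xext [50.2 50.3 60.8 60.9]
step 2067 [[-55.1, -1.6], [30.3, 5.0], [56.2, 24.0]]
stop 9.0 [[638.7, 655.4], [638.2, 655.1], [636.9, 651.9], [635.9, 647.6], [635.5, 643.7], [634.3, 639.6], [633.7, 637.7]]
stop 10.0 [[636.2, 653.1], [635.6, 651.8], [634.9, 647.7], [634.2, 643.9], [633.7, 640.2], [633.4, 637.9]]
stop 10.5 [[634.9, 651.7], [634.3, 649.4], [633.7, 645.7], [633.4, 642.2], [633.1, 638.7], [632.9, 637.1]]
stop 11.0 [[633.6, 650.3], [633.1, 647.3], [632.7, 643.8], [632.8, 640.6], [632.6, 637.3], [632.5, 636.0]]
stop 12.0 [[630.9, 646.4], [631.0, 643.3], [631.0, 640.1], [631.3, 637.3], [631.6, 635.8]]
```

```bash
python3 - <<'E'
from h import *
d=np.load("w.npz")["d"];P,u,v=pts("wrist",d);a=np.radians(11)
n=P[:,:2]@[np.cos(a),np.sin(a)]*1000;l=P[:,:2]@[-np.sin(a),np.cos(a)]*1000;z=P[:,2]*1000
print("l range",l.min(),l.max())
for c in np.arange(-190,-20,10):
    k=(l>c)&(l<c+10)
    dr=n[k&(z>65.5)&(z<71)&(n>560)&(n<640)];st=n[k&(z>58)&(z<64.5)&(n>622)&(n<670)]
    le=n[k&(z>9)&(z<15)]; 
    print(c,"drawer far",np.round(np.percentile(dr,[98,100]),1) if len(dr)>3 else None,len(dr),"stop",np.round(np.percentile(st,[0,3,97]),1) if len(st)>3 else None,len(st),"board near",round(le.min(),1) if len(le)>3 else None)
# board left edge and near edge lines
B=(z>9)&(z<15)
pt=[(n[k].mean(),l[k].max()) for c in np.arange(450,600,10) for k in [B&(n>c)&(n<c+10)&(l<0)] if k.sum()>5]
print("left edge",np.round(pt,1).tolist())
p,dd=grab_frame("top");r=cut_out("top","stop");im=cv2.cvtColor(p[150:250,190:330],cv2.COLOR_RGB2BGR);cv2.imwrite("pics/x.png",cv2.resize(im,None,fx=5,fy=5,interpolation=cv2.INTER_CUBIC))
E
```

```text
l range -1115.3061914297873 338.61049681818287
-190 drawer far [631.2 632.3] 289 stop [632.1 635.1 650.8] 332 board near 487.6
-180 drawer far [630.6 631.9] 486 stop [636.1 636.5 649.7] 45 board near 487.7
-170 drawer far None 0 stop None 0 board near 489.5
-160 drawer far None 0 stop [622.7 623.2 650.2] 468 board near 432.5
-150 drawer far None 0 stop [622.1 623.  650.4] 796 board near 432.5
-140 drawer far None 0 stop [622.2 622.9 649.5] 806 board near 432.8
-130 drawer far None 0 stop [622.  622.7 647.4] 793 board near 432.7
-120 drawer far None 0 stop [622.  622.4 645.7] 776 board near 433.1
-110 drawer far None 0 stop [622.  622.3 643.8] 741 board near 433.0
-100 drawer far None 0 stop [622.  622.2 642. ] 717 board near 387.2
-90 drawer far None 2 stop [622.  622.2 640.4] 665 board near 433.2
-80 drawer far [628.1 630.3] 2025 stop [622.  624.  639.1] 212 board near 433.0
-70 drawer far None 0 stop [632.3 632.6 637.7] 259 board near 395.2
-60 drawer far None 0 stop [632.1 632.7 637. ] 189 board near 404.0
-50 drawer far None 0 stop [631.8 632.5 636.1] 134 board near 402.5
-40 drawer far None 0 stop [632.8 633.  634.9] 8 board near 406.1
-30 drawer far None 0 stop None 0 board near None
left edge [[455.0, -30.6], [465.0, -30.6], [475.0, -30.7], [484.7, -30.8], [495.1, -30.8], [505.0, -30.8], [514.9, -30.7], [525.0, -30.7], [535.0, -31.5], [545.0, -31.7], [555.0, -31.6], [565.0, -31.7], [575.0, -31.7], [585.0, -31.7], [595.0, -31.8]]
```

View pics/x.png

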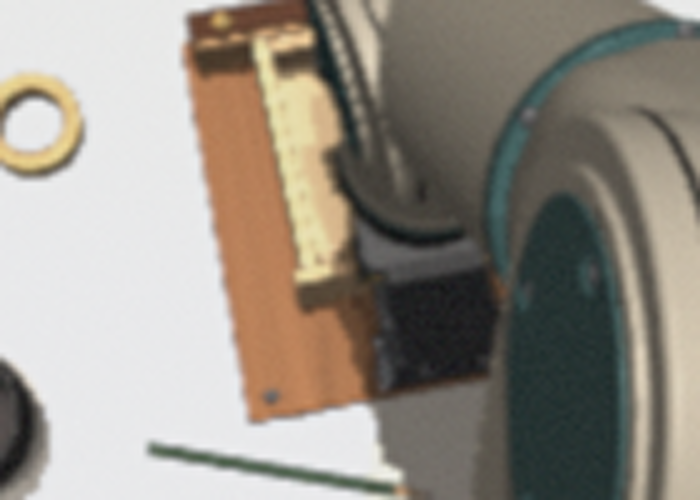

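The top crop shows the drawer's left side end (px ~262,45) still a hair off the stop. The numbers agree: drawer yaw 12.0° against board yaw 10.5°, with only the right corner touching. I'll ease the push, then shift left and turn to square it.

```bash
python3 -m handwheel '[[[0,-0.001,-0.0003],0,0],[[0,-0.002,-0.0003],0,0],[[0,-0.003,-0.0003],0,0],[[0.0006,-0.0035,-0.0003],0.005,0],[[0.0012,-0.0035,-0.0003],0.01,0],[[0.0018,-0.0035,-0.0003],0.015,0],[[0.0024,-0.0035,-0.0003],0.02,0],[[0.003,-0.0035,-0.0003],0.025,0],[[0.0036,-0.0033,-0.0003],0.03,0],[[0.004,-0.003,-0.0003],0.03,0],[[0.004,-0.0025,-0.0003],0.03,0],[[0.004,-0.002,-0.0003],0.03,0],[[0.004,-0.002,-0.0003],0.03,0]]'
cat > sq.py <<'E'
from h import *
d=np.load("w.npz")["d"];P,u,v=pts("wrist",d);a=np.radians(10.5)
n=P[:,:2]@[np.cos(a),np.sin(a)]*1000;l=P[:,:2]@[-np.sin(a),np.cos(a)]*1000;z=P[:,2]*1000
D=(z>65.8)&(z<71)&(n>530)&(n<640)
for nm,k in(("right",D&(l<-150)&(n>580)),("left",D&(l>-110))):
    f=cv2.fitLine(np.c_[n[k],l[k]].astype(np.float32),cv2.DIST_HUBER,0,.01,.01).ravel()
    print(nm,k.sum(),"n max",np.round(np.percentile(n[k],[99,99.7]),1),"yaw vs 10.5:",round(float(np.degrees(np.arctan(f[1]/f[0]))),2),"l mid",round(float(f[3]),1))
k=(z>58)&(z<64.5)&(l>-72)&(l<-45)&(n>626)&(n<670);print("stop left n",np.round(np.percentile(n[k],[0,3]),1))
k=(z>58)&(z<64.5)&(l<-184)&(l>-200)&(n>626)&(n<670);print("stop right n",np.round(np.percentile(n[k],[0,3]),1))
E
python3 w.py w10|head -3; python3 sq.py; python3 fit.py | grep plate
```

```text
time: 18.32
ee_pos: [0.5186, -0.028, 0.053]
tcp_rot: [-179.9, 0.0, 99.1]
force: [-5.0, -0.6, -0.9]
finger_gap: 0.0178
finger_force: 29.8
[ 0.5186 -0.028   0.053 ] [-1.7985e+02  5.0000e-02  9.9130e+01] [-5.  -0.6 -0.9] 18.3167 0.0178
drawer_front 0.62
  2458 c [518.4 -28.6] [ 17.2 123.3] 10.3 z [75.1 76.3 77.5] line -79.65 [511.8 -17.1]
right 623 n max [632.4 633.1] yaw vs 10.5: -0.47 l mid -174.3
left 2968 n max [632.1 632.9] yaw vs 10.5: -0.15 l mid -69.8
stop left n [626.3 633.1]
stop right n [633.5 633.8]
plate top x -75 -55 136 y [-7.7 -3.5  0.1] xext [-62.3 -62.2 -55.1 -55. ]
plate top x -55 -12 441 y [-8.4 -4.1  0.1] xext [-55.  -54.8 -12.4 -12.1]
plate top x 12 35 622 y [-9.2 -5.3 -1.6] xext [12.  12.3 34.8 35. ]
plate top x 35 50 442 y [-9.5 -5.7 -2.1] xext [35.1 35.2 49.9 49.9]
plate top x 50 75 340 y [-9.7 -6.1 -2.1] xext [50.1 50.3 60.9 60.9]
```

The drawer is now square: both side ends at 632 mm, yaw ~10.4°. The front still sits about 2 mm high, so I'll lower it a little and raise the push.

```bash
python3 -m handwheel '[[[0,-0.001,0],0,0],[[0,-0.0015,0.0004],0,0],[[0,-0.0015,0.0008],0,0],[[0,-0.0015,0.0012],0,0],[[0,-0.0015,0.0016],0,0],[[0,-0.0015,0.0016],0,0],[[0,-0.001,0.0016],0,0],[[0,-0.0005,0.0016],0,0],[[0,0,0.0016],0,0],[[0,0,0.0016],0,0]]'
python3 w.py w11|head -4; python3 sq.py
```

```text
time: 19.4
ee_pos: [0.5185, -0.0276, 0.052]
tcp_rot: [-179.9, 0.0, 99.2]
force: [-7.6, -1.5, 7.4]
finger_gap: 0.0179
finger_force: 29.8
[ 0.5185 -0.0276  0.052 ] [-1.7987e+02  4.0000e-02  9.9150e+01] [-7.6 -1.5  7.4] 19.4 0.0179
drawer_front 0.75
  2568 c [513.8 -29.5] [  8.1 124.2] 10.3 z [74.  75.3 76.5] line -79.72 [511.7 -17.2]
  1989 c [518.   -8.7] [14.8 86.4] 15.0 z [66.  67.1 68.1] line -79.29 [520.1 -15. ]
right 741 n max [632.6 633. ] yaw vs 10.5: -0.41 l mid -173.7
left 2985 n max [632.3 633. ] yaw vs 10.5: -0.19 l mid -69.8
stop left n [626.3 633.3]
stop right n [632.5 633.8]
```

```bash
python3 -m handwheel '[[[0,0.0005,-0.0003],0,0],[[0,0.001,-0.0006],0,0],[[0,0.0015,-0.0008],0,0],[[0,0.002,-0.0008],0,0],[[0,0.0025,-0.0008],0,0],[[0,0.0028,-0.0008],0,0],[[0,0.0028,-0.0008],0,0],[[0,0.0028,-0.0008],0,0],[[0,0.0028,-0.0008],0,0]]'
python3 w.py w12|head -4; python3 sq.py
```

```text
time: 20.4
ee_pos: [0.5185, -0.0276, 0.052]
tcp_rot: [-179.6, 0.0, 99.1]
force: [-9.7, -2.1, 5.4]
finger_gap: 0.0179
finger_force: 29.8
[ 0.5185 -0.0276  0.052 ] [-1.7956e+02  4.0000e-02  9.9150e+01] [-9.7 -2.1  5.4] 20.4 0.0179
drawer_front 0.85
  2527 c [513.9 -29.1] [  8.  123.4] 10.3 z [74.1 75.4 76.6] line -79.68 [511.7 -17. ]
  2008 c [517.9 -24.1] [ 19.  114.9] 8.8 z [66.  67.1 68.1] line -79.35 [520.1 -15. ]
right 785 n max [632.6 633.2] yaw vs 10.5: -0.3 l mid -173.5
left 3008 n max [632.1 632.8] yaw vs 10.5: -0.21 l mid -69.8
stop left n [626.  633.2]
stop right n [632.5 633.4]
```

```bash
python3 -m handwheel '[[[0,0.0005,-0.0004],0,0],[[0,0.001,-0.0008],0,0],[[0,0.0015,-0.001],0,0],[[0,0.002,-0.001],0,0],[[0,0.002,-0.001],0,0],[[0,0.002,-0.001],0,0],[[0,0.002,-0.001],0,0],[[0,0.002,-0.001],0,0]]'
```

```text
time: 21.32
ee_pos: [0.5186, -0.0277, 0.0521]
tcp_rot: [-179.3, 0.0, 99.1]
force: [-11.5, -2.5, 0.7]
finger_gap: 0.0178
finger_force: 29.8
```

```bash
for k in 1 2; do :; done; python3 -m handwheel '[[[0,0.0002,0],0,0],[[0,0.0002,0],0,0],[[0,0.0002,0],0,0],[[0,0.0002,0],0,0],[[0,0.0002,0],0,0],[[0,0.0002,0],0,0],[[0,0.0002,0],0,0],[[0,0.0002,0],0,0],[[0,0.0002,0],0,0],[[0,0.0002,0],0,0],[[0,0.0002,0],0,0],[[0,0.0002,0],0,0],[[0,0.0002,0],0,0],[[0,0.0002,0],0,0],[[0,0.0002,0],0,0],[[0,0.0002,0],0,0],[[0,0.0002,0],0,0],[[0,0.0002,0],0,0],[[0,0.0002,0],0,0],[[0,0.0002,0],0,0]]'
python3 w.py w13|head -4; python3 sq.py; python3 fit.py|grep plate
```

```text
time: 22.98
ee_pos: [0.5186, -0.0277, 0.0521]
tcp_rot: [-179.3, 0.0, 99.1]
force: [-12.4, -2.4, 0.3]
finger_gap: 0.0176
finger_force: 29.8
[ 0.5186 -0.0277  0.0521] [-1.7932e+02  4.0000e-02  9.9140e+01] [-12.4  -2.4   0.3] 22.9833 0.0176
drawer_front 0.93
  2460 c [515.1 -29.1] [ 10.3 123.5] 10.4 z [74.2 75.5 76.7] line -79.5 [511.8 -16.7]
  1951 c [518.1  -8.9] [15.4 86.8] 15.6 z [66.1 67.2 68.2] line -79.43 [520.2 -15.2]
right 809 n max [632.7 633.2] yaw vs 10.5: -0.85 l mid -173.5
left 3033 n max [632.  633.1] yaw vs 10.5: -0.12 l mid -69.8
stop left n [631.5 633.2]
stop right n [632.7 633.8]
plate top x -75 -55 141 y [-7.5 -3.3  0.3] xext [-62.6 -62.5 -55.  -55. ]
plate top x -55 -12 435 y [-8.1 -3.9 -0.3] xext [-54.9 -54.7 -12.2 -12.1]
plate top x 12 35 621 y [-9.2 -5.2 -1.4] xext [12.  12.3 34.8 34.9]
plate top x 35 50 448 y [-9.6 -5.5 -1.9] xext [35.  35.3 49.9 49.9]
plate top x 50 75 349 y [-9.9 -5.9  8.1] xext [50.  50.4 60.9 60.9]
```

View pics/w13.png

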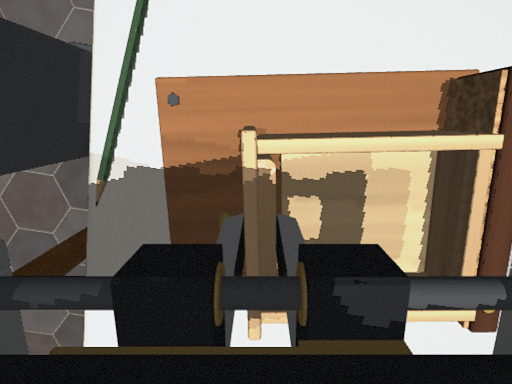

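```bash
R='x'; python3 -m handwheel '[[[0,-0.0002,0],0,0],[[0,-0.0002,0],0,0],[[0,-0.0002,0],0,0],[[0,-0.0002,0],0,0],[[0,-0.0002,0],0,0],[[0,-0.0002,0],0,0],[[0,-0.0002,0],0,0],[[0,-0.0002,0],0,0],[[0,-0.0002,0],0,0],[[0,-0.0002,0],0,0],[[0,-0.0002,0],0,0],[[0,-0.0002,0],0,0],[[0,-0.0002,0],0,0],[[0,-0.0002,0],0,0],[[0,-0.0002,0],0,0],[[0,-0.0002,0],0,0],[[0,-0.0002,0],0,0],[[0,-0.0002,0],0,0],[[0,-0.0002,0],0,0],[[0,-0.0002,0],0,0]]'
python3 -m handwheel '[[[0,0,0],0,0],[[0,0,0],0,0],[[0,0,0],0,0],[[0,0,0],0,0],[[0,0,0],0,0],[[0,0,0],0,0],[[0,0,0],0,0],[[0,0,0],0,0],[[0,0,0],0,0],[[0,0,0],0,0],[[0,0,0],0,0],[[0,0,0],0,0],[[0,0,0],0,0],[[0,0,0],0,0],[[0,0,0],0,0],[[0,0,0],0,0],[[0,0,0],0,0],[[0,0,0],0,0],[[0,0,0],0,0],[[0,0,0],0,0]]'
python3 -m handwheel '[[[0,0,0],0,0],[[0,0,0],0,0],[[0,0,0],0,0],[[0,0,0],0,0],[[0,0,0],0,0],[[0,0,0],0,0],[[0,0,0],0,0],[[0,0,0],0,0],[[0,0,0],0,0],[[0,0,0],0,0],[[0,0,0],0,0],[[0,0,0],0,0]]'
```

```text
time: 24.9
ee_pos: [0.5186, -0.0277, 0.0521]
tcp_rot: [-179.3, 0.0, 99.1]
force: [-11.4, -2.3, -0.2]
finger_gap: 0.0179
finger_force: 29.8
time: 26.57
ee_pos: [0.5186, -0.0277, 0.0521]
tcp_rot: [-179.3, 0.0, 99.1]
force: [-11.1, -2.7, -0.2]
finger_gap: 0.0178
finger_force: 29.8
time: 27.57
ee_pos: [0.5186, -0.0277, 0.0521]
tcp_rot: [-179.3, 0.0, 99.1]
force: [-11.5, -2.5, -0.8]
finger_gap: 0.0175
finger_force: 29.8
```

```bash
python3 -c "from cell import *; print(sign_off())"
```

```text
the job is handed in; nothing more can be done
None
```

I handed the job in at about 28 s: the front is seated in the drawer, the drawer is square against the stop to within about half a degree, and the arm was still gripping the front and pushing at about 12 N, steady for the last 6 s. Two reservations: an early try jammed on the board (about 18 N forward, 30 N upward, drawer barely moved), and the front's lower edge may sit up to about 1 mm high.

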